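# Hang the batch tag on the drip rail with the S-hook

## Task

Take the S-hook off the drip rail by its grip tab and gently feel its lower prong through the small hole in the square-topped steel tag, from the tag's far side towards you (never push or pull on the tag with more than about 12 N, nor touch it with the gripper). Lift the tag out of its stand on the hook and hang the hook back over the same rail, so that the tag hangs from it free and still. Leave the round-topped tag without a hole and the other things on the worktop where they are.

Things in the scene. Friction and masses are not known exactly. Their poses are not given: they have to be found in the camera images.
- hook: Loose S-hook of 5 mm steel wire, 60 g, with a grey grip tab on top; hangs on the rail at the start. Origin: wire centre at the top of the upper bend. It lies in its own x-z plane, z up. From the upper bend the wire goes down at x = -11 mm to z = -40, slants to x = +11 at z = -58, goes down to z = -74, bends round to (x +4, z -82) mm and ends in a straight prong.
- hook_tab (a point): Centre of the S-hook's grip tab, 19.5 mm above the hook's origin; axes as the hook's. Tab: 26 mm (x) x 10 mm (y) x 36 mm tall. Grip it from above in its upper part, fingertips clear of the bar, across its 10 mm, along y; a firm grip (about 100 N) keeps the hook from turning under load.
- hook_tip (a point): Centre of the round end (5 mm diameter) of the S-hook's prong, at (-15.7, 0, -68.2) mm in the hook's frame; axes as the hook's. The prong is straight, 24 mm long, and points to the hook's -x (to the robot's side) and up at 35 degrees, so it enters a hole when moved along that line.
- hook_bend (a point): Wire centre at the foot of the S-hook's lower upright, at (+11, 0, -74) mm in the hook's frame; axes as the hook's.
- hook_low (a point): Wire centre at the lowest point of the S-hook, where its prong begins, at (+4, 0, -82) mm in the hook's frame; axes as the hook's. The hung tag's hole bears near this point.
- hook_seat (a point): Underside of the S-hook's upper bend, at (0, 0, -2.5) mm in the hook's frame; rests on top of the bar. The bend is an upside-down U, wire centres at x = -11 and +11 mm, 17 mm clear inside; its free end is at x = +11, z = -20 mm. The slanting wire crosses below, so to take it off: lift 28 mm, move it 35 mm to the rail's -x, then up; hang it in reverse.
- tag: Loose tag to be hung, 0.1 to 0.15 kg: a grey clamp foot 14 x 50 x 30 mm (x, y, z) standing in stand_a, and an upright square-topped steel blade, 3 mm thick, 44 mm wide (y), from 30 to 79 mm above the origin, mid-plane at x = 0. Origin: centre of the foot's underside, z up. The foot has 1 mm play each way in x and 2 mm in y in the slot, so the tag leans back a little when touched.
- tag_clamp (a point): Middle of the foot's top on the tag; axes as the tag's. The blade's one through hole, 8 mm wide (y), 13 mm tall, is centred 35 mm above this, in mid width of the blade. The blade was clamped by hand: it sits up to 11 mm to either side (y) of this point, differently each time and not in any reported pose; the clamp holds against 20 N. The prong goes in from the far (+x) face, towards -x.
- stand_a: Fixed white stand, 44 x 78 x 36 mm, with a 16 x 54 mm slot, slot floor 6 mm up, that holds the holed tag. Origin: centre of its underside; y along the slot; -x to the robot's side.
- stand_b: Fixed white stand like stand_a, holding the round-topped tag. The two stands may change places.
- blank_tag: Loose round-topped tag without a hole, same foot, 79 mm tall, in stand_b; a bystander. Origin: centre of its foot's underside.
- rail: Fixed drip rail: base plate 90 x 210 x 10 mm, two posts at y = -90 and +90 mm, and a level round bar of 8 mm diameter along y, 180 mm long, axis 200 mm up. Origin: centre of the base's underside.
- rail_mid (a point): Middle of the rail's bar, on its axis, 200 mm above the worktop; y runs along the bar. The S-hook hangs with its plane across the bar, its prong to the rail's -x (robot's side) and its upper bend's opening to +x. The hung tag's underside is about 57 mm above the worktop.
- timer: White timer, 60 x 64 x 18 mm, a bystander; origin under its centre.
- forceps: Steel forceps, 13 x 118 x 10 mm, lying flat, a bystander; origin under its centre.
- petri: Clear petri dish, 64 mm across, 15 mm tall, a bystander; origin under its centre.
- dropper: Small white dropper bottle, 32 mm across, 66 mm tall, a bystander; origin under its centre.
- cup: Clear low weighing cup, 94 mm across, 41 mm tall, a bystander; origin under its centre.
Mind the look-alikes: they are no part of the job. Leave any blue or pink look-alike of the tag alone.

How it is judged:
On the way, in this order (a step that is already met when the one before it is completed fails the run):
1. the S-hook's prong is through the tag's hole, its tip on the robot's side of the blade and its lower upright on the far side (x of hook_tip in the frame of tag below -0.006 m and x of hook_bend in the frame of tag above 0.002 m and y of hook_tip in the frame of tag between -0.022 and 0.022 m and y of hook_low in the frame of tag between -0.022 and 0.022 m and z of hook_low in the frame of tag above 0.034 m and ((x of hook_low in the frame of tag below 0.008 m and z of hook_low in the frame of tag below 0.073 m) or (x of hook_low in the frame of tag below 0.014 m and z of hook_low in the frame of tag below 0.069 m))), for 0.2 s.
2. the tag is lifted clear of its stand on the hook (all of step 1 and height (world z) of tag above 0.04 m), for 0.2 s.
At the end, for the whole second after the job is handed in: The S-hook hangs on the rail between its posts (within 6 mm of the bar's axis, bearing on it, upright within 0.35 rad), its prong through the tag's hole; the tag hangs free (underside over 45 mm up, upright within 0.45 rad); both released, slower than 0.03 m/s (all of step 1 and x of hook_seat in the frame of rail_mid between -0.006 and 0.006 m and y of hook_seat in the frame of rail_mid between -0.08 and 0.08 m and z of hook_seat in the frame of rail_mid between 0 and 0.008 m and contact force between hook and rail above 0.5 N and angle between hook's own z axis and vertical below 0.35 rad and angle between tag's own z axis and vertical below 0.45 rad and height (world z) of tag above 0.045 m and linear speed of each of hook, tag below 0.03 m/s and contact force between the fingers and hook below 0.1 N and contact force between the fingers and tag below 0.1 N); the robot touches nothing.
It fails at once if the S-hook presses or pulls on the tag with more than 12 N (contact force between hook and tag above 12 N).
It fails at once if the gripper takes hold of or pushes the tag itself (contact force between the fingers and tag above 1 N).
It fails at once if the round-topped tag is moved more than 15 mm (distance of blank_tag from where it was at the start of the episode above 0.015 m).
It fails at once if a bystander on the worktop (timer, forceps, petri dish, dropper bottle) is moved more than 20 mm (distance of any of timer, forceps, petri, dropper from where it was at the start of the episode above 0.02 m).
It also fails if it takes over 72 s, if anything falls off the work surface, if the arm or the gripper's body presses on something with over 40 N, if the wrist force passes 120 N, or if a joint passes its speed limit or range.

## Robot

A 6-joint arm with a two-finger parallel gripper is mounted at the origin on a cart in front of the work surface, level with it; the furniture and walls round the work are solid. World frame = base frame: x ahead of the robot, y to its left, z up, the work surface at z = 0. Lengths are in m, angles in rad, forces in N, time in s.
With the tool pointing down it reaches from about 0.425 to 0.95 m from the base axis. Payload 3.5 kg.
Tool frame: the origin (TCP) lies midway between the tips of the shut fingers; the grasp point (between the pads) lies 19 mm behind it (ctrl.pinch_z is the distance from the TCP to the grasp point, in m); z points along the fingers, y is the line along which they close (so a half turn about z gives the same grasp; the last joint's range is limited). The gripper opens to 85 mm and grips with 20 to 120 N. Pads are 22 mm wide; open, the fingers measure 114 mm over their backs; the gripper's body (76 mm by 85 mm) begins 54 mm behind the grasp point. The pads swing forward as they close: fully open they stand 13 mm farther back than shut.
Start: joints at [1.145, 0.286, 1.577, -0, 1.279, -0.15], TCP at [0.184, 0.649, 0.203] pointing down, gripper open.
Joint ranges: [-2.77, 2.77], [-0.9, 2.22], [0.21, 2.48], [-1.53, 4.67], [0.24, 2.81], [-2.84, 2.84]. Speed limits (rad/s): [2.79, 2.79, 3.14, 3.14, 3.14, 3.14].

## Interface

Orientations are given as a unit quaternion [x, y, z, w].
In Python, from plant import get_state, viewer, sign_off, ctrl gives the robot as it stands. The module is installed in compiled form; this text tells all that it offers.
- The arm moves only by the shell command python3 -m handwheel 'ROWS' [FORCE]. ROWS is JSON, a list that holds one entry, the list of rows, each a list of 5 numbers: the finger opening in m, from 0 to 0.0854, then the shift along the tool's x, y, z in m, then the turn about the tool's z in degrees. In form: [[[claw, x, y, z, spin], ...]]. A call has 1 to 12 rows; each row shifts and turns the commanded pose from where the row before left it, along the tool's axes as they then stand; what a row does not reach is not made up. A row lasts 1/12 s, in which the tool goes at most 41.7 mm and 7.16 degrees, less where a joint would pass 70% of its speed; a pose out of reach is approached as far as the arm can. A call is refused whole if a number of a shift passes 0.0417 or a number of a turn 7.16, either way. A call with a gripper value outside its range is refused whole. The fingers move at their own pace and stop on an object; FORCE is the grip in N (left out, the last holds). Time passes only in rows, so rows that do not move let the fingers close. It gives the time, the measured TCP pose, the force, the opening and the grip force at its end, in the units of the state.
- get_state(): the state, without advancing time (a new reading comes with each control period).
- viewer.read_camera(name): name is "scene" or "top"; returns the picture (420x560x3 uint8, blue, green, red); there is no depth.
- viewer.camera_params(name): a dict with "fov_y" (degrees; the focal length in pixels is half the picture's height over the tangent of half this angle, whatever the lens; pixels are square), "cx", "cy" (the principal point, pixels), "k1" (the pictures are not rectified: a ray, as slopes to the right and down, at radius r is drawn at 1 + k1 r^2 times it, then the intrinsics apply), "xyz" and "attitude" of the camera in the world. Camera axes: x right, y up, looking along -z (the intrinsics and any distortion apply to the point x, -y, -z); pixel columns grow to the right and rows downward; lengths in m; the calibration is good to about 2 mm. A picture is of the moment at which its call begins. camera_params takes no time and is no camera call.
- sign_off(): hands the job in; it is judged then, once.
Trained networks look in the newest picture that a camera, given by its name, has taken for a name from the list of things; names that differ only in an ending like _2 or _b are one class to them, and where a whole thing is asked for, a point or a joint stands for the part that bears it (a point fixed in the world has none). Each returns a list of dicts, best first, with "confidence" (0 to 1); they miss things now and then, are a little off and sometimes report something else, mostly with a low value. They report only what shows in the picture. A call takes as long as a camera call. They do not tell look-alikes from the thing itself.
- viewer.look_for(camera, name): "extent" ([left, top, width, height] as shares, 0 to 1, of the picture: columns of its width, rows of its height, round what is visible of it).
- viewer.outline_of(camera, name): "mask" (420x560 bool, what is visible of it) and "extent" ([left, top, width, height] as shares, 0 to 1, of the picture: columns of its width, rows of its height, round what is visible of it).
- viewer.pinpoint(camera, name): "xy" ([column, row] as shares, 0 to 1, of the picture: columns of its width, rows of its height: a listed point, or the origin of a listed thing).
The state is a dict: "time": time; "qpos": joint angles; "dq": joint speeds; "joint_efforts": joint torques, N m; "eef_pos": TCP position; "tcp_rot": TCP orientation; "contact_force": force on the tool from outside, world axes, zero at the start; "wrist_torque": the same for the moment, N m; "opening": opening from 0.0 (shut) to 1.0 (fully open); "finger_force": force on a finger pad.
Only numpy, scipy, OpenCV 4.12 (cv2) and the standard library are available. Lean on these libraries where they do the work, as an engineer would, in place of code of your own. Each camera call takes 0.05 s, during which the arm holds its last target. There are 200 camera calls.

## Working session

There is one attempt and no reset: what is moved stays moved. The work goes in short steps, Python scripts to look and compute and a shell command to move; the robot and the scene stay as the last step left them, time stands still between calls to the robot, and variables do not carry over. Pictures are saved under pics/ and viewed, at most 10 in all, crops included, and the job is handed in when it is done.

```bash
mkdir -p pics; cat > h.py <<'E'
import numpy as np, cv2
from scipy.spatial.transform import Rotation as R
from plant import get_state, viewer, ctrl
def cam(n):
    p=viewer.camera_params(n); f=210/np.tan(np.radians(p['fov_y'])/2)
    return p,f,R.from_quat(p['attitude']).as_matrix(),np.array(p['xyz'])
def ray(n,u,v):
    p,f,M,o=cam(n); x=(u-p['cx'])/f; y=(v-p['cy'])/f
    a=np.array([x,y]); s=a.copy()
    for _ in range(20): s=a/(1+p['k1']*(s@s))
    d=M@np.array([s[0],-s[1],-1]); return o,d/np.linalg.norm(d)
def proj(n,P):
    p,f,M,o=cam(n); c=M.T@(np.array(P)-o); s=np.array([c[0],-c[1]])/-c[2]
    s=s*(1+p['k1']*(s@s)); return np.array([p['cx']+f*s[0],p['cy']+f*s[1]])
def onz(n,u,v,z):
    o,d=ray(n,u,v); return o+d*(z-o[2])/d[2]
def tri(a,b):
    (o1,d1),(o2,d2)=ray('scene',*a),ray('top',*b)
    A=np.stack([d1,-d2],1); t=np.linalg.lstsq(A,o2-o1,rcond=None)[0]
    p,q=o1+d1*t[0],o2+d2*t[1]; return (p+q)/2,np.linalg.norm(p-q)
def pp(n,name,k=2):
    return [(round(r['confidence'],2),np.round(np.array(r['xy'])*[560,420],1)) for r in viewer.pinpoint(n,name)[:k]]
E
python3 - <<'E'
from h import *
for n in ('scene','top'):
    im=viewer.read_camera(n); cv2.imwrite(f'pics/{n}0.png',im); p,f,M,o=cam(n); print(n,o,-M[:,2],f,p['k1'])
    for t in ('hook_tab','hook','hook_tip','hook_low','tag','tag_clamp','stand_a','blank_tag','rail_mid','rail'):
        print(t,*pp(n,t))
print(get_state(),ctrl.pinch_z)
E
```

```text
scene [0.17468999 0.47665115 0.79733898] [ 0.38263635 -0.5814546  -0.71798327] 408.11905087837084 -0.051540618458292296
hook_tab (0.71, array([310.7, 122.7])) (0.23, array([307.4, 188.4]))
hook (0.62, array([309.8, 128.8])) (0.17, array([308.7, 348.6]))
hook_tip (0.56, array([314.1, 152.5])) (0.48, array([250.2, 334.7]))
hook_low (0.61, array([305.5, 152.4])) (0.29, array([314. , 152.1]))
tag (0.73, array([198.7, 332.1])) (0.72, array([249.5, 331.8]))
tag_clamp (0.73, array([259.3, 373.5])) (0.67, array([245.3, 327.6]))
stand_a (0.82, array([302.5, 269.6])) (0.68, array([246.3, 335.5]))
blank_tag (0.64, array([297.1, 267.4]))
rail_mid (0.67, array([308.3, 130.8])) (0.64, array([212.5, 265.9]))
rail (0.8, array([306.8, 187.1])) (0.49, array([306.6, 130. ]))
top [ 0.4440772  -0.07084734  1.17004336] [ 0.08230351  0.00202244 -0.99660526] 403.6588420494224 -0.08021456490004847
hook_tab (0.55, array([355. , 168.2]))
hook (0.68, array([354.7, 172.7]))
hook_tip (0.69, array([347.1, 173. ]))
hook_low (0.69, array([347.7, 177. ]))
tag (0.55, array([156.1, 257.6])) (0.54, array([181.9, 232.7])
[... 341 characters left out ...]
([ 1.14494784e+00,  2.86302620e-01,  1.57670324e+00, -3.95058195e-05,
        1.27861947e+00, -1.49992012e-01]), 'dq': array([-7.33638521e-04, -3.54753344e-05,  2.14799638e-04, -7.35683294e-04,
        1.18966301e-03, -1.18394080e-04]), 'joint_efforts': array([ 3.08253602e-04, -4.05961633e+01, -2.92952746e+01, -7.27274437e-05,
        5.11637154e-04,  1.74267632e-05]), 'eef_pos': array([0.1838176 , 0.64946551, 0.20262136]), 'tcp_rot': array([ 1.37485686e-01,  9.90503753e-01, -2.10374803e-05,  1.34974999e-05]), 'contact_force': array([0.08568227, 0.09036258, 0.29184853]), 'wrist_torque': array([ 0.01235649, -0.02080551, -0.00134407]), 'finger_force': 0.0, 'opening': 0.9984987380120273} 0.0187
```

View pics/scene0.png

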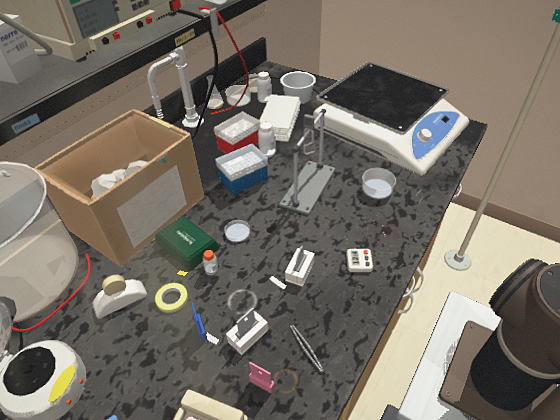

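View pics/top0.png

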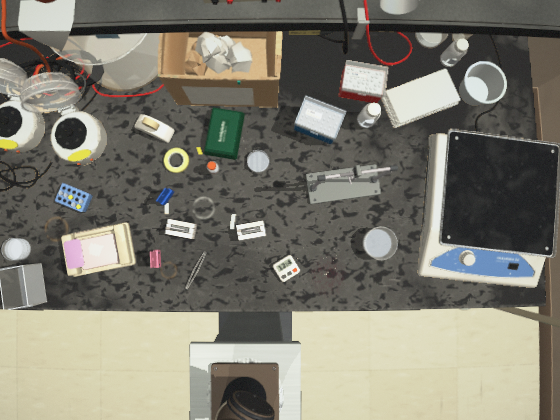

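The scene view shows stands at about (247,330) and (300,265), and the rail with the hook at about (308,140). The top view shows stands at (181,229) and (250,230), and the hook at (355,172). I'll zoom in.

```bash
python3 - <<'E'
from h import *
s=cv2.imread('pics/scene0.png'); t=cv2.imread('pics/top0.png')
z=lambda im,x,y,w,h:cv2.resize(im[y:y+h,x:x+w],(400,300),interpolation=cv2.INTER_CUBIC)
cv2.imwrite('pics/z0.png',np.vstack([np.hstack([z(s,212,300,80,60),z(s,260,235,80,60)]),np.hstack([z(s,270,95,80,60),z(t,310,140,100,75)])]))
for n,a in (('A',(247,330)),): pass
print('st1',onz('top',181,229,.036),'st2',onz('top',250,230,.036))
print('rail',onz('top',343.5,180.6,0),tri((308.3,130.8),(356.8,175.4)))
for k,b in (('tab',((310.7,122.7),(355,168.2))),('hook',((309.8,128.8),(354.7,172.7))),('tip',((314.1,152.5),(347.1,173)))): print(k,tri(*b))
E
```

```text
st1 [0.47857472 0.17896836 0.036     ] st2 [ 0.47491626 -0.01578746  0.036     ]
rail [ 0.61890632 -0.28834279  0.        ] (array([ 0.60457982, -0.28363044,  0.19645903]), np.float64(0.005193226190188586))
tab (array([ 0.60779174, -0.27860732,  0.22360387]), np.float64(0.016458282453015304))
hook (array([ 0.60456054, -0.2793128 ,  0.20556018]), np.float64(0.00640363648531485))
tip (array([ 0.60467258, -0.28035567,  0.13192612]), np.float64(0.03180663549817873))
```

View pics/z0.png

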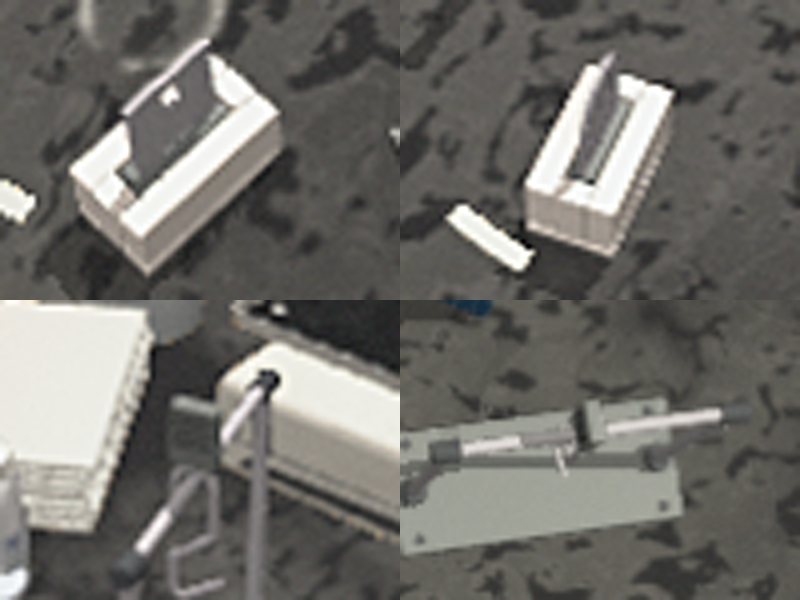

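The holed, square-topped tag is in the left stand (scene 247,330; hole near (246,319)). The round one is at scene (300,265). Next I'll get poses and yaws by fitting.

```bash
python3 - <<'E'
from h import *
from scipy.optimize import least_squares
t=cv2.imread('pics/top0.png'); s=cv2.imread('pics/scene0.png')
# bar ends
L,e1=tri((295,149),(321.3,178)); Rr,e2=tri((323,111),(394.5,168))
print('bar',L,Rr,e1,e2,'yaw',np.degrees(np.arctan2(-(L-Rr)[0],(L-Rr)[1])),np.linalg.norm(L-Rr))
print('tab',tri((309,121.4),(358.7,171.3)))
# fits with fixed bar height .2 / tab centre .226
for n,a,b,c in (('top',(321.3,178),(394.5,168),(358.7,171.3)),('scene',(295,149),(323,111),(309,121.4))):
    p,q=onz(n,*a,.2),onz(n,*b,.2); print(n,p,q,np.degrees(np.arctan2(-(p-q)[0],(p-q)[1])),np.linalg.norm(p-q),'tab',onz(n,*c,.226))
# stand corners by white silhouettes
def sil(im,x,y,w,h):
    m=((im[y:y+h,x:x+w].min(2)>140)).astype(np.uint8); k,lab,st,_=cv2.connectedComponentsWithStats(m)
    i=1+st[1:,4].argmax(); pts=np.argwhere(lab==i)[:,::-1]+[x,y]; return cv2.convexHull(pts.astype(np.int32)).reshape(-1,2)
for nm,xy0,ws,wt in (('A',(.479,.179),(215,300,65,60),(160,212,45,35)),('B',(.475,-.016),(280,243,40,50),(232,215,40,32))):
    hs,ht=sil(s,*ws),sil(t,*wt)
    def model(n,q):
        x,y,a=q; c=np.array([[i*.022,j*.039,k] for i in(-1,1) for j in(-1,1) for k in(0.0,.036)])
        P=c@R.from_euler('z',a).as_matrix().T+[x,y,0]
        return cv2.convexHull(np.array([proj(n,p) for p in P],np.float32)).reshape(-1,1,2)
    f=lambda q:[cv2.pointPolygonTest(model(n,q),(float(p[0]),float(p[1])),True)-.4 for n,h in(('scene',hs),('top',ht)) for p in h]
    for a0 in (-.3,0,.3):
        r=least_squares(f,[*xy0,a0],diff_step=1e-3,loss='soft_l1'); print(nm,r.x,np.degrees(r.x[2]),r.cost,len(r.fun))
E
```

```text
bar [ 0.59523162 -0.19773477  0.1981772 ] [ 0.61876845 -0.37837303  0.19978294] 0.0015208486273387814 0.002425927344816227 yaw 7.423708879932559 0.18217228463272916
tab (array([ 0.60710133, -0.28393684,  0.22378411]), np.float64(0.0013088406923623965))
top [ 0.59562106 -0.19714104  0.2       ] [ 0.61981722 -0.37776771  0.2       ] 7.629736314341176 0.18224008821004398 tab [ 0.60730206 -0.28314113  0.226     ]
scene [ 0.59324936 -0.19598228  0.2       ] [ 0.61750593 -0.378572    0.2       ] 7.567284392995583 0.18419388733540332 tab [ 0.60483092 -0.28126001  0.226     ]Traceback (most recent call last):
  File "<stdin>", line 23, in <module>
    return func(*args, **kwargs)
    result = trf(vector_fun.fun, vector_fun.jac, x0, f0, J0, lb, ub, ftol, xtol,
                 gtol, max_nfev, x_scale, loss_function, tr_solver,
                 tr_options.copy(), verbose, callback=callback_wrapped)
    return trf_no_bounds(
        fun, jac, x0, f0, J0, ftol, xtol, gtol, max_nfev, x_scale,
        loss_function, tr_solver, tr_options, verbose, callback=callback)
    f_new = fun(x_new)
    self._update_fun()
    ~~~~~~~~~~~~~~~~^^
    self.f = self.fun_wrapped(xp_copy(self.x))
             ~~~~~~~~~~~~~~~~^^^^^^^^^^^^^^^^^
    return np.atleast_1d(self.fun(x))
                         ~~~~~~~~^^^
    return self.f(x, *self.args, **self.kwargs)
           ~~~~~~^^^^^^^^^^^^^^^^^^^^^^^^^^^^^^
  File "<stdin>", line 21, in <lambda>
  File "<stdin>", line 20, in model
  File "h.py", line 13, in proj
    p,f,M,o=cam(n); c=M.T@(np.array(P)-o); s=np.array([c[0],-c[1]])/-c[2]
            ~~~^^^
  File "h.py", line 5, in cam
    p=viewer.camera_params(n); f=210/np.tan(np.radians(p['fov_y'])/2)
ValueError: time passes only in moves, steps and waits
```

```bash
sed -i 's/^def cam/import functools\n@functools.cache\ndef cam/' h.py
cat > fit.py <<'E'
from h import *
from scipy.optimize import least_squares
t=cv2.imread('pics/top0.png'); s=cv2.imread('pics/scene0.png')
def sil(im,x,y,w,h):
    m=((im[y:y+h,x:x+w].min(2)>140)).astype(np.uint8); k,lab,st,_=cv2.connectedComponentsWithStats(m)
    i=1+st[1:,4].argmax(); pts=np.argwhere(lab==i)[:,::-1]+[x,y]; return cv2.convexHull(pts.astype(np.int32)).reshape(-1,2)
for nm,xy0,ws,wt in (('A',(.479,.179),(218,300,65,60),(160,215,45,32)),('B',(.475,-.016),(280,243,40,50),(232,218,40,28))):
    hs,ht=sil(s,*ws),sil(t,*wt); print(hs.min(0),hs.max(0),ht.min(0),ht.max(0))
    def model(n,q):
        x,y,a=q; c=np.array([[i*.022,j*.039,k] for i in(-1,1) for j in(-1,1) for k in(0.0,.036)])
        P=c@R.from_euler('z',a).as_matrix().T+[x,y,0]
        return cv2.convexHull(np.array([proj(n,p) for p in P],np.float32)).reshape(-1,1,2)
    for cams in (('scene','top'),('scene',),('top',)):
        f=lambda q:[cv2.pointPolygonTest(model(n,q),(float(p[0]),float(p[1])),True)-.4 for n,h in(('scene',hs),('top',ht)) if n in cams for p in h]
        r=min((least_squares(f,[*xy0,a0],diff_step=1e-3,loss='soft_l1') for a0 in(-.2,.0,.2)),key=lambda r:r.cost); print(nm,cams,r.x,np.degrees(r.x[2]),r.cost,len(r.fun))
hole=(246,319.4)
print('hole z.071',onz('scene',*hole,.071))
E
python3 fit.py
```

```text
[226 311] [267 347] [165 219] [195 238]
A ('scene', 'top') [ 0.47948566  0.18157669 -0.16300878] -9.339715041900062 17.573930427708394 29
A ('scene',) [ 0.48262257  0.17836969 -0.00640825] -0.36716558279646627 9.460619832592084 14
A ('top',) [ 0.48057873  0.18518609 -0.18701004] -10.714886154502203 0.2922027280581905 15
[285 246] [314 285] [236 221] [265 239]
B ('scene', 'top') [ 0.47365036 -0.02040634  0.1763806 ] 10.105863740929124 7.459655477454238 25
B ('scene',) [ 0.47320454 -0.02233366  0.17826294] 10.213713994456903 2.893632574271714 14
B ('top',) [ 0.47504534 -0.01718808  0.16092251] 9.220180424782349 0.47528078469447244 11
hole z.071 [0.47461863 0.18142866 0.071     ]
```

```bash
cat > d.py <<'E'
import sys
from h import *
s=get_state(); M=R.from_quat(s['tcp_rot']).as_matrix()
print('t',s['time'],'pos',np.round(s['eef_pos'],4),'yawy',round(np.degrees(np.arctan2(-M[0,1],M[1,1])),2),'F',np.round(s['contact_force'],2),'op',round(s['opening']*.0854,4),'ff',round(float(s['finger_force']),1),'tilt',np.round(M[:2,2],4))
if len(sys.argv)>3: print('tool d',np.round(M.T@(np.array(list(map(float,sys.argv[1:4])))-s['eef_pos']),4))
E
python3 - <<'E'
from h import *
a=[onz('scene',*p,.036) for p in((226.4,334.4),(242,347),(268,322),(255.6,311))]
for i in range(4):
    d=a[(i+1)%4]-a[i]; print(np.round(a[i],4),np.linalg.norm(d),np.degrees(np.arctan2(d[1],d[0])))
E
python3 -m handwheel '[[[0.0854,-0.035,-0.0132,-0.0145,0],[0.0854,-0.035,-0.0132,-0.0145,0],[0.0854,-0.035,-0.0132,-0.0145,0],[0.0854,-0.035,-0.0132,-0.0145,0],[0.0854,-0.035,-0.0132,-0.0145,0],[0.0854,-0.035,-0.0132,-0.0145,0],[0.0854,-0.035,-0.0132,-0.0145,0],[0.0854,-0.035,-0.0132,-0.0145,0],[0.0854,-0.035,-0.0132,-0.0145,0],[0.0854,0,0,0,-7],[0.0854,0,0,0,-7],[0.0854,0,0,0,-7]]]' 100
python3 d.py 0.607 -0.283 0.27
```

```text
[0.5026 0.2159 0.036 ] 0.04351104876318267 173.47139161984276
[0.4593 0.2209 0.036 ] 0.0741584217438917 -99.75886863055953
[0.4468 0.1478 0.036 ] 0.03761843914822005 -11.433748600658456
[0.4837 0.1404 0.036 ] 0.07792882924553503 75.94367942674333
time: 2.1
eef_pos: [0.4556, 0.4486, 0.3337]
tcp_rot: [-0.047, 0.999, 0.0, 0.0]
contact_force: [-0.8, 0.5, -0.9]
opening: 1.0
finger_force: 0.0
t 2.1 pos [0.4556 0.4486 0.3337] yawy 5.43 F [-0.8   0.48 -0.93] op 0.0854 ff 0.0 tilt [0.0006 0.0006]
tool d [-0.0815 -0.7427  0.0633]
```

```bash

python3 -m handwheel '[[[0.0854,-0.0045,-0.041,0,-2.1],[0.0854,-0.0045,-0.041,0,0],[0.0854,-0.0045,-0.041,0,0],[0.0854,-0.0045,-0.041,0,0],[0.0854,-0.0045,-0.041,0,0],[0.0854,-0.0045,-0.041,0,0],[0.0854,-0.0045,-0.041,0,0],[0.0854,-0.0045,-0.041,0,0],[0.0854,-0.0045,-0.041,0,0],[0.0854,-0.0045,-0.041,0,0],[0.0854,-0.0045,-0.041,0,0],[0.0854,-0.0045,-0.041,0,0]]]' >/dev/null
python3 d.py 0.606 -0.283 0.27
```

```text
t 3.1 pos [ 0.5691 -0.0341  0.3335] yawy 7.29 F [1.15 0.63 0.12] op 0.0855 ff 0.0 tilt [ 0.0008 -0.    ]
tool d [-0.0049 -0.2516  0.0635]
```

```bash

python3 -m handwheel '[[[0.0854,-0.0007,-0.041,0,0],[0.0854,-0.0007,-0.041,0,0],[0.0854,-0.0007,-0.041,0,0],[0.0854,-0.0007,-0.041,0,0],[0.0854,-0.0007,-0.041,0,0],[0.0854,-0.0007,-0.041,0.02,0],[0.0854,-0.0007,0,0.02,0],[0.0854,0,0,0.02,0],[0.05,0,0,0,0],[0.05,0,0,0,0]]]' >/dev/null
python3 d.py 0.606 -0.283 0.2155
python3 - <<'E'
from h import *
s=viewer.read_camera('scene'); t=viewer.read_camera('top')
z=lambda im,x,y,w,h:cv2.resize(im[y:y+h,x:x+w],(400,400),interpolation=cv2.INTER_CUBIC)
cv2.imwrite('pics/g1.png',np.hstack([z(s,270,60,100,100),z(t,310,125,90,90)]))
E
```

```text
t 3.9333 pos [ 0.604  -0.2717  0.2733] yawy 7.29 F [ 0.13 -0.5   1.25] op 0.0639 ff 0.0 tilt [-0.0029  0.0019]
tool d [-0.0007 -0.0116  0.0577]
```

View pics/g1.png

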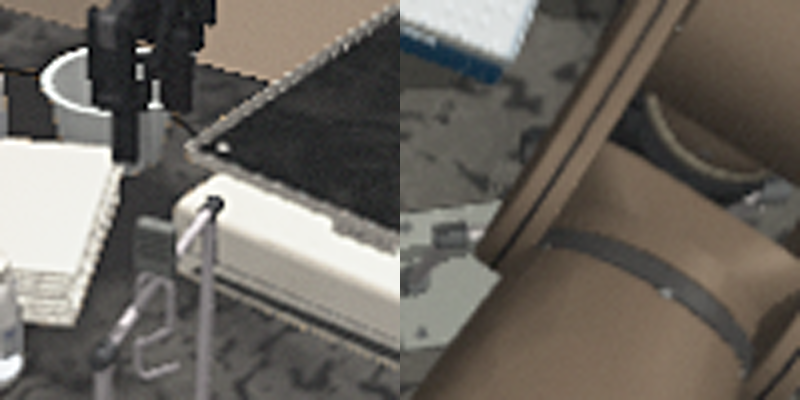

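The gripper is above the tab (tab at crop (155,243), fingers left and right above it). Now descending.

```bash

python3 -m handwheel '[[[0.05,0,-0.0116,0.015,0],[0.05,0,0,0.015,0],[0.05,0,0,0.015,0],[0.05,0,0,0.0127,0],[0.05,0,0,0,0],[0,0,0,0,0],[0,0,0,0,0],[0,0,0,0,0],[0,0,0,0,0],[0,0,0,0,0],[0,0,0,0,0]]]' 100
python3 d.py
```

```text
time: 4.95
eef_pos: [0.6064, -0.2836, 0.2179]
tcp_rot: [-0.064, 0.998, -0.0, 0.0]
contact_force: [0.9, -0.4, -0.2]
opening: 0.004
finger_force: 0.0
t 4.95 pos [ 0.6064 -0.2836  0.2179] yawy 7.31 F [ 0.93 -0.42 -0.2 ] op 0.0003 ff 0.0 tilt [ 0.0009 -0.0006]
```

```bash

python3 - <<'E'
from h import *
s=viewer.read_camera('scene'); t=viewer.read_camera('top')
z=lambda im,x,y,w,h:cv2.resize(im[y:y+h,x:x+w],(500,500),interpolation=cv2.INTER_CUBIC)
cv2.imwrite('pics/g2.png',z(s,270,70,100,100))
print(proj('scene',get_state()['eef_pos']),proj('scene',[.607,-.283,.2]),pp('scene','hook_tab'),pp('scene','hook'))
E
```

```text
[308.88407565 123.70554853] [308.39944311 129.53974512] [(0.59, array([311.3, 123.4])), (0.33, array([304.3, 153.2]))] [(0.66, array([305.9, 125.3])), (0.65, array([309.2, 123.6]))]
```

View pics/g2.png

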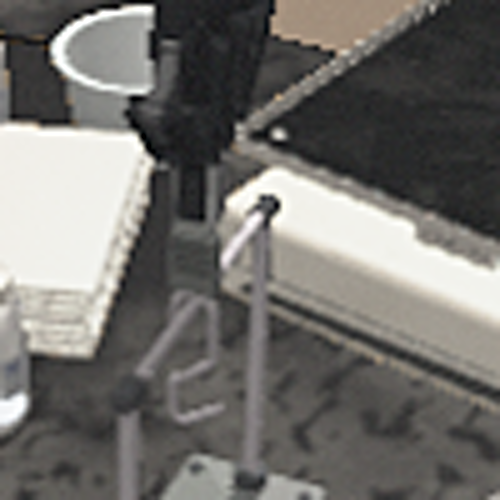

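```bash

python3 - <<'E'
from h import *
y=np.array([-.127,.992,0])
c=np.array([.604,-.2717,.2733])
for k in (.01,0): print(proj('scene',c+.032*y+[0,0,k]),proj('scene',c-.032*y+[0,0,k]))
e=get_state()['eef_pos']
print('tip',proj('scene',e),'20up',proj('scene',e+[0,0,.02]),'40up',proj('scene',e+[0,0,.04]))
b=np.array([.6071,-.283,.2065])
for z in (.0015,.0375): print('tab z',z,[np.round(proj('scene',b+[x,yy,z]),1) for x in(-.013,.013) for yy in(-.005,.005)])
E
python3 - <<'E'
import cv2
im=cv2.imread('pics/g2.png'); im=im[90:340,120:320]; cv2.imwrite('pics/g2b.png',cv2.convertScaleAbs(cv2.resize(im,None,fx=2.4,fy=2.4,interpolation=cv2.INTER_CUBIC),alpha=1.8,beta=10))
E
```

```text
[302.35940672 109.53565793] [312.94182642  96.59300102]
[302.32091024 113.24922166] [312.83183061 100.24048181]
tip [308.90492429 123.78435502] 20up [309.06889148 116.94329293] 40up [309.23679488 109.91363907]
tab z 0.0015 [array([313.9, 127.4]), array([311.9, 129.4]), array([305. , 124.4]), array([303. , 126.3])]
tab z 0.0375 [array([314.3, 115.1]), array([312.3, 117. ]), array([305.2, 112.2]), array([303.2, 114. ])]
```

View pics/g2b.png

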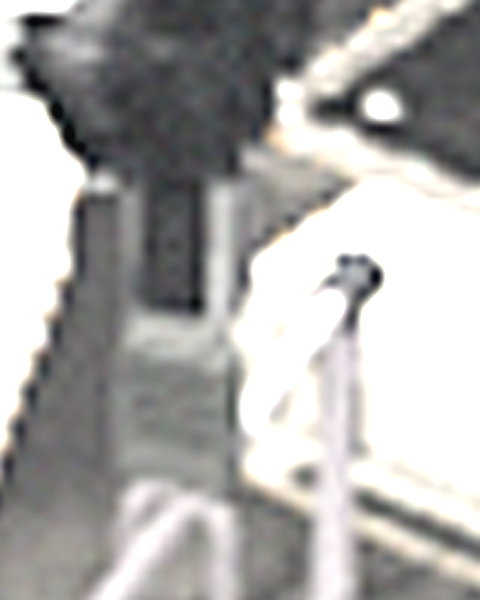

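```bash

for i in 1 2; do python3 -m handwheel '[[[0,0,0,0.001,0],[0,0,0,0.001,0],[0,0,0,0.001,0],[0,0,0,0,0]]]' >/dev/null; python3 d.py; done
python3 -c "
from h import *
print(proj('top',[.184,.649,.203]))"
```

```text
t 5.4833 pos [ 0.6066 -0.2838  0.2153] yawy 7.3 F [-0.89  0.08  3.49] op -0.0001 ff 1.8 tilt [ 0.0013 -0.0011]
t 5.8167 pos [ 0.6074 -0.2846  0.215 ] yawy 7.3 F [-1.32 -0.13 10.17] op 0.0001 ff 4.8 tilt [ 0.0045 -0.0037]
[-20.18869107 345.89503509]
```

```bash

python3 -m handwheel '[[[0,0,0,-0.012,0],[0.04,0,0,0,0],[0.04,0,0,0,0],[0.04,0,0,0,0],[0.04,0,0,0.008,0],[0.04,0,0,0.008,0],[0.04,0,0,0,0]]]' >/dev/null; python3 d.py
python3 - <<'E'
from h import *
s=viewer.read_camera('scene')[80:140,270:340]
cv2.imwrite('pics/g3.png',cv2.convertScaleAbs(cv2.resize(s,(700,600),interpolation=cv2.INTER_CUBIC),alpha=1.6,beta=10))
E
```

```text
t 6.4 pos [ 0.6047 -0.2825  0.2032] yawy 7.3 F [ 0.34  0.15 -0.26] op 0.0399 ff 0.0 tilt [-0.0049  0.0033]
```

View pics/g3.png

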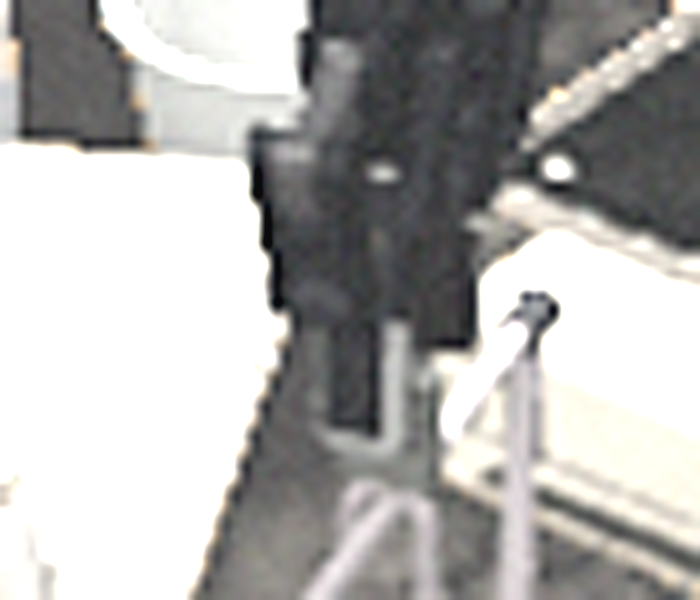

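```bash

python3 -m handwheel '[[[0.04,0,0,0.004,0],[0,0,0,0,0],[0,0,0,0,0],[0,0,0,0,0],[0,0,0,0,0],[0,0,0,0,0],[0,0,0,0,0]]]' 100 >/dev/null; python3 d.py
```

```text
t 7.0333 pos [ 0.6063 -0.2836  0.2035] yawy 7.3 F [-0.19  0.22  1.32] op 0.0065 ff 99.6 tilt [ 0.0006 -0.0005]
```

```bash

python3 -m handwheel '[[[0.03,0,0,0,0],[0.03,0,0,0,0],[0.03,0,0,0.004,0],[0.03,0,0,0.003,0],[0.03,0,0,0,0],[0.03,0,0,0,0]]]' 100 >/dev/null; python3 d.py
python3 -m handwheel '[[[0,0,0,0,0],[0,0,0,0,0],[0,0,0,0,0],[0,0,0,0,0],[0,0,0,0,0],[0,0,0,0,0]]]' 100 >/dev/null; python3 d.py
python3 - <<'E'
from h import *
s=viewer.read_camera('scene')[80:140,270:340]
cv2.imwrite('pics/g4.png',cv2.convertScaleAbs(cv2.resize(s,(700,600),interpolation=cv2.INTER_CUBIC),alpha=1.6,beta=10))
E
```

```text
t 7.5333 pos [ 0.6059 -0.2832  0.1954] yawy 7.3 F [0.36 0.28 0.02] op 0.0301 ff 0.0 tilt [-0.0011  0.0008]
t 8.0333 pos [ 0.6063 -0.2836  0.1964] yawy 7.3 F [ 1.01 -0.6   1.33] op 0.0077 ff 98.8 tilt [ 0.0005 -0.0003]
```

View pics/g4.png

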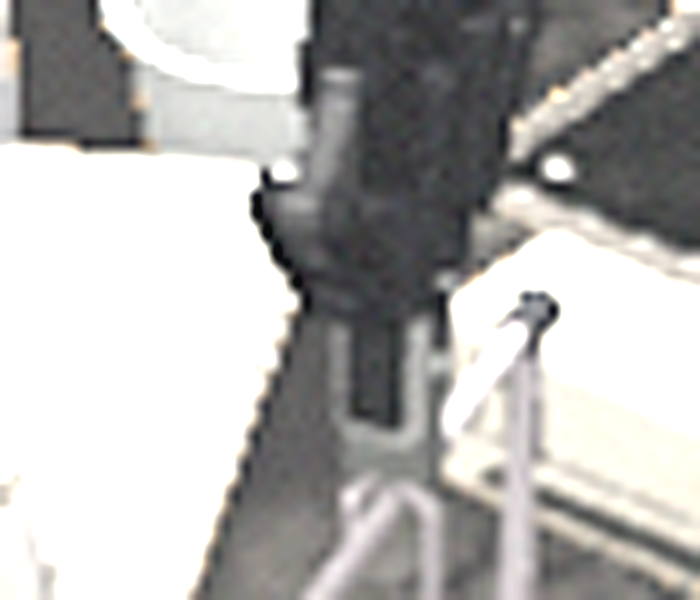

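Grip is on the tab: the fingertip sits at crop row ~440 and the tab bottom at ~480. Fingers are really ~25 mm higher than the reported TCP. Now unhooking.

```bash

python3 -m handwheel '[[[0,0,0,-0.007,0],[0,0,0,-0.007,0],[0,0,0,-0.007,0],[0,0,0,-0.007,0],[0,0,0,0,0],[0,0,0,0,0]]]' 100 >/dev/null; python3 d.py
python3 -m handwheel '[[[0,0.009,0,0,0],[0,0.009,0,0,0],[0,0.009,0,0,0],[0,0.009,0,0,0],[0,0,0,0,0],[0,0,0,0,0]]]' 100 >/dev/null; python3 d.py
```

```text
t 8.5833 pos [ 0.6066 -0.2837  0.2254] yawy 7.3 F [ 0.49 -0.61 -1.08] op 0.0072 ff 98.8 tilt [ 0.0016 -0.0011]
t 9.0833 pos [ 0.5698 -0.2883  0.2243] yawy 7.24 F [ 0.4   0.77 -0.95] op 0.0073 ff 98.8 tilt [0.0003 0.    ]
```

```bash

python3 -m handwheel '[[[0,0,0,-0.03,0],[0,0,0,-0.03,0],[0,0,0,-0.03,0],[0,0,0,0,5.8],[0,0,0,0,5.8],[0,0,0,0,5.8],[0,0,0,0,0]]]' 100 >/dev/null; python3 d.py 0.56 0.18 0.31
python3 - <<'E'
from h import *
viewer.read_camera('scene')
for k in ('hook_tab','hook','hook_tip','hook_low'): print(k,pp('scene',k))
e=get_state()['eef_pos']; a=np.radians(-10); 
for k,(x,z) in dict(tab=(0,19.5),hook=(0,0),tip=(-15.7,-68.2),low=(4,-82)).items(): print(k,proj('scene',e+np.array([x*np.cos(a),x*np.sin(a),z+10.1])/1e3))
E
```

```text
t 9.6667 pos [ 0.5707 -0.288   0.3145] yawy -10.19 F [ 0.28 -0.1   0.15] op 0.0079 ff 98.9 tilt [ 0.0007 -0.0003]
tool d [0.0934 0.4588 0.0043]
hook_tab [(0.72, array([324.4,  78.9]))]
hook [(0.53, array([325.4,  90.3]))]
hook_tip [(0.58, array([328.9, 115.6]))]
hook_low [(0.54, array([319. , 114.8])), (0.42, array([328.8, 115.4]))]
tab [324.59847592  80.30830829]
hook [324.20539553  88.09160289]
tip [327.99526883 116.02199539]
low [321.38394799 117.95865886]
```

```bash

python3 -m handwheel '[[[0,0.0078,0.0382,0,0],[0,0.0078,0.0382,0,0],[0,0.0078,0.0382,0,0],[0,0.0078,0.0382,0,0],[0,0.0078,0.0382,0,0],[0,0.0078,0.0382,0,0],[0,0.0078,0.0382,0,0],[0,0.0078,0.0382,0,0],[0,0.0078,0.0382,0,0],[0,0.0078,0.0382,0,0],[0,0.0078,0.0382,0,0],[0,0.0078,0.0382,0,0]]]' 100 >/dev/null; python3 d.py 0.535 0.172 0.15
```

```text
t 10.9167 pos [0.5583 0.1816 0.3143] yawy -10.03 F [ 0.1  -0.03  0.58] op 0.0076 ff 98.9 tilt [0.0005 0.0001]
tool d [ 0.0214 -0.0136  0.1643]
```

```bash

python3 -m handwheel '[[[0,0.0214,-0.0136,0,0],[0,0,0,0.033,0],[0,0,0,0.033,0],[0,0,0,0.033,0],[0,0,0,0.033,0],[0,0,0,0.031,0],[0,0,0,0,0],[0,0,0,0,0]]]' 100 >/dev/null; python3 d.py
python3 - <<'E'
from h import *
im=viewer.read_camera('scene'); cv2.imwrite('pics/full5.png',im)
for k in ('hook_tab','hook_tip','hook_low','hook_bend','tag_clamp','tag'): print(k,pp('scene',k))
e=get_state()['eef_pos']; a=np.radians(-10); u=np.array([np.cos(a),np.sin(a)])
for k,(x,z) in dict(tab=(0,19.5),hook=(0,0),tip=(-15.7,-68.2),low=(4,-82),bend=(11,-74)).items(): print(k,proj('scene',e+np.array([x*u[0],x*u[1],z+10.1])/1e3))
c=im[275:355,210:310]; cv2.imwrite('pics/c5.png',cv2.convertScaleAbs(cv2.resize(c,(750,600),interpolation=cv2.INTER_CUBIC),alpha=1.5))
E
```

```text
t 11.5833 pos [0.5339 0.1699 0.1495] yawy -10.07 F [-0.25 -0.3  -0.58] op 0.0076 ff 98.8 tilt [-0.0045 -0.0005]
hook_tab [(0.59, array([220. , 269.6]))]
hook_tip [(0.52, array([253.7, 335.7])), (0.45, array([231. , 303.3]))]
hook_low [(0.54, array([225.5, 295. ]))]
hook_bend [(0.63, array([221. , 294.7]))]
tag_clamp [(0.8, array([261. , 375.4])), (0.62, array([243.9, 327.6]))]
tag [(0.71, array([250.7, 333.3])), (0.69, array([199.9, 334.7]))]
tab [217.4314299  268.63219409]
hook [218.88239732 274.76564329]
tip [228.77745084 299.03771312]
low [223.16252377 297.12959223]
bend [220.37746516 293.01976454]
```

View pics/c5.png

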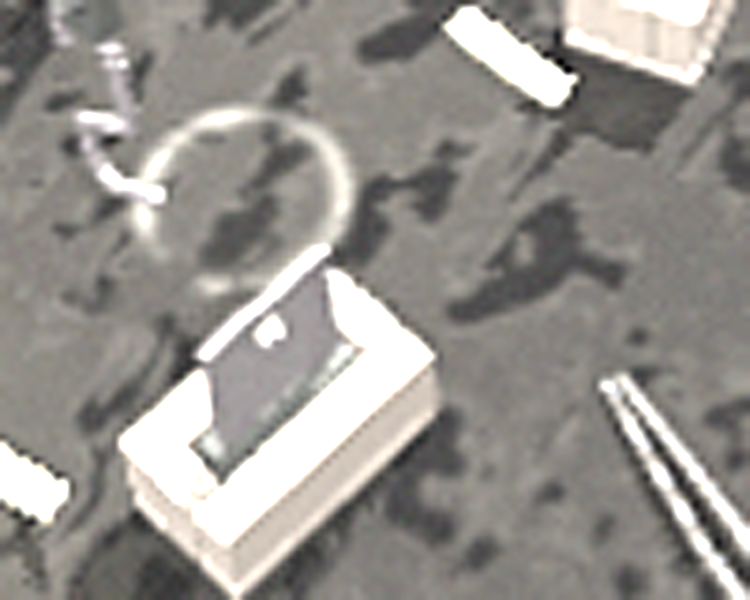

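The crop shows the hook's prong tip at (163,193), i.e. px (231.7,300.7), and the hole's bright see-through at (269,328), i.e. px (245.9,318.7). Now sub-pixel measurement.

```bash
cat > m.py <<'E'
from h import *
im=cv2.imread('pics/full5.png'); g=cv2.cvtColor(im,cv2.COLOR_BGR2GRAY).astype(float)
print(g[314:324,240:253].astype(int))
w=g[315:323,242:250]; b=np.clip(w-np.percentile(w,50)-10,0,None); yy,xx=np.mgrid[315:323,242:250]
hu,hv=(b*xx).sum()/b.sum(),(b*yy).sum()/b.sum(); print('hole px',hu,hv)
a=np.radians(-10); Rz=R.from_euler('z',a).as_matrix()
p=onz('scene',hu,hv,.074); hole=p-Rz@[-.0015,.001,.003]; print('hole',hole)
l,r=onz('scene',236.7,322.6,.085),onz('scene',253.7,308.1,.085); print('top edge',l,r,np.linalg.norm(l-r),'yaw',np.degrees(np.arctan2(-(l-r)[0],(l-r)[1])),(l+r)/2)
e=np.array([.5339,.1699,.1495])
for k,h,uv in (('tip',(-15.7,-68.2),(231,300.7)),('low',(4,-82),(224.3,299.2)),('bend',(11,-74),(222.2,295))):
    P=e+Rz@[h[0]/1e3,0,h[1]/1e3+.0101]; print(k,'hook offset in tag axes mm',np.round(1e3*Rz.T@(onz('scene',*uv,P[2])-P),1))
print(g[285:305,216:236].astype(int))
E
python3 m.py
```

```text
[[ 84  76  76  79 134 209 235 152  92 102 108 104  99]
 [ 79  80  94 159 236 225 116  96 105 109 105 105 105]
 [ 86 123 192 250 219 118 112 104 106 107 108 106 106]
 [125 212 241 175  85 151 212 125 103 106 108 106 105]
 [211 233 148  85 145 247 255 192  98 105 106 106 103]
 [235 147  91 107 206 255 247 220 101 107 109 105 107]
 [147  96 101  97 163 245 130 111 104 106 108 105 102]
 [ 93 104 102 102 107 130 112 101 105 110 111 105 106]
 [104 108 111 107 108 102 103 106 108 108 109 105 100]
 [108 108 108 111 106 108 106 106 106 108 109 104  97]]
hole px 244.59615384615384 317.55171517671516
hole [0.47949648 0.17957597 0.071     ]
top edge [0.4800211  0.20234183 0.085     ] [0.4707909  0.15866451 0.085     ] 0.0446419707620456 yaw -11.932583128692954 [0.475406   0.18050317 0.085     ]
tip hook offset in tag axes mm [-1.6 -1.   0. ]
low hook offset in tag axes mm [-0.8  1.2  0. ]
bend hook offset in tag axes mm [-1.7  0.1  0. ]
[[ 94  79  84  86  97  98  94  92 105 127 111  80  53  83  99  97  95  97
   94  94]
 [ 97  97 102  94  93  91  96  94 106 130 110  68  64  91 101  98  90  94
  
[... 839 characters left out ...]
 146 114
  105 100]
 [ 99 101  98  87  84  88 115 160 205 103  77  87 114 161 190 161 128 110
  103  96]
 [105 103  88  93  82  80  98 181 240 223 108  95 131 172 176 141 112  90
   98 101]
 [101  89  87  91  85  83  77 106 170 197 222 230 190 172 154 111  75  85
  101  96]
 [ 92  89  89  89  88  86  84  84 109 148 147 160 183 208 233 212  85  99
   94  91]
 [ 90  91  94  92  94  99  89  70  59  59  75 111 140 156 214 195  91  95
   91  92]
 [ 91  88  90  92  99 105  84  64  50  52  70 114 164 159 120 104  94  99
   95  96]
 [ 90  91  93  95 103  95  76  52  54  77 103 133 176 185 145 108  96  98
  100  95]
 [ 95  82  85  89  95  89  71  71  86  95 103 129 169 184 149 112  98  94
   95  96]]
```

```bash
cat > m2.py <<'E'
from h import *
im=cv2.imread('pics/full5.png'); g=cv2.cvtColor(im,cv2.COLOR_BGR2GRAY).astype(float)
P=[]
for r in range(310,322):   # top-edge ridge
    c0=int(round(252.2-(r-309)*1.17+-.3)); c=np.arange(c0-3,c0+4); w=np.clip(g[r,c]-150,0,None); P.append(((w*c).sum()/w.sum(),r))
Q=np.array([onz('scene',*p,.085) for p in P]); d=np.polyfit(Q[:,1],Q[:,0],1); yaw=-np.degrees(np.arctan(d[0])); print(np.round(P,1).tolist(),'yaw',yaw,'res mm',1e3*np.std(Q[:,0]-np.polyval(d,Q[:,1])))
p=onz('scene',245.5,318.6,.071)
for y in (-10,yaw):
    Rz=R.from_euler('z',np.radians(y)).as_matrix(); h=p-Rz@[-.0015,.0005,0]; print('hole',h,'plane x at hole y',np.polyval(d,h[1]))
e=np.array([.5339,.1699,.1495]); Rz=R.from_euler('z',np.radians(-10.07)).as_matrix()
W=lambda x,z:proj('scene',e+Rz@[x/1e3,0,z/1e3+.0101])
for n,pts in (('upr',[(-11,-20),(-11,-30),(-11,-40)]),('slant',[(-11,-40),(0,-49),(11,-58)]),('low',[(11,-58),(11,-66),(11,-74),(4,-82),(-15.7,-68.2)])): print(n,[np.round(W(*q),1).tolist() for q in pts])
E
python3 m2.py
```

```text
[[249.6, 310.0], [248.4, 311.0], [247.4, 312.0], [246.6, 313.0], [245.6, 314.0], [244.4, 315.0], [243.1, 316.0], [242.9, 317.0], [240.6, 318.0], [239.6, 319.0], [238.6, 320.0], [237.6, 321.0]] yaw -9.99869797388859 res mm 0.4593363820401286
hole [0.47791478 0.17976906 0.071     ] plane x at hole y 0.47728026690123543
hole [0.47791479 0.17976909 0.071     ] plane x at hole y 0.4772802724717672
upr [[225.5, 285.6], [226.1, 288.5], [226.8, 291.4]]
slant [[226.8, 291.4], [223.7, 290.8], [220.6, 290.1]]
low [[220.6, 290.1], [221.2, 292.3], [221.7, 294.5], [224.5, 298.6], [230.1, 300.5]]
```

```bash
python3 d.py 0.5108 0.1740 0.1165
python3 -m handwheel '[[[0,0,0,0.012,0],[0,0,0,0.012,0],[0,0,0,0.009,0],[0,0,0,0,0],[0,0,0,0,0]]]' 100 >/dev/null; python3 d.py 0.5108 0.1740 0.1165
```

```text
t 11.9333 pos [0.5364 0.1702 0.1533] yawy -10.1 F [-0.54 -0.63  0.01] op 0.0074 ff 98.9 tilt [0.0035 0.0005]
tool d [ 0.026  -0.0008  0.0367]
t 12.35 pos [0.5341 0.1699 0.1163] yawy -10.1 F [ 0.35  0.41 -0.61] op 0.0075 ff 98.9 tilt [-0.0035 -0.0004]
tool d [ 0.0237 -0.     -0.0001]
```

```bash

python3 -m handwheel '[[[0,0.006,0,0,0],[0,0.006,0,0,0],[0,0.006,0,0,0],[0,0.006,0,0,0],[0,0,0,0,0],[0,0,0,0,0],[0,0,0,0,0],[0,0,0,0,0]]]' 100 >/dev/null; python3 d.py 0.5108 0.1740 0.1165
python3 -m handwheel '[[[0,0,0,0,0],[0,0,0,0,0]]]' 100 >/dev/null; python3 d.py 0.5108 0.1740 0.1165
```

```text
t 13.0167 pos [0.5119 0.1743 0.1184] yawy -10.1 F [-0.28 -0.07  0.15] op 0.0073 ff 98.9 tilt [0.0006 0.    ]
tool d [ 0.0011 -0.0004  0.0019]
t 13.1833 pos [0.5118 0.1742 0.1182] yawy -10.11 F [ 0.59 -0.45 -1.12] op 0.0074 ff 98.9 tilt [0.0001 0.    ]
tool d [ 0.001  -0.0004  0.0017]
```

```bash

python3 -m handwheel '[[[0,0.001,-0.0004,0.0017,0],[0,0.0025,0,-0.00175,0],[0,0.0025,0,-0.00175,0],[0,0.0025,0,-0.00175,0],[0,0.0025,0,-0.00175,0],[0,0.0025,0,-0.00175,0],[0,0,0,0,0],[0,0,0,0,0],[0,0,0,0,0]]]' 100 >/dev/null; python3 d.py 0.4985 0.1761 0.12525
python3 - <<'E'
from h import *
im=viewer.read_camera('scene'); cv2.imwrite('pics/full6.png',im)
print(cv2.cvtColor(im,cv2.COLOR_BGR2GRAY)[302:324,234:254])
e=get_state()['eef_pos']; Rz=R.from_euler('z',np.radians(-10.1)).as_matrix()
for q in ((11,-66),(11,-74),(4,-82),(-15.7,-68.2)): print(np.round(proj('scene',e+Rz@[q[0]/1e3,0,q[1]/1e3+.0101]),1))
E
```

```text
t 13.9333 pos [0.4983 0.1763 0.1253] yawy -10.1 F [-0.51 -0.42 -0.41] op 0.0075 ff 98.9 tilt [0.0003 0.    ]
tool d [-0.0002 -0.0001  0.0001]
[[ 89  94  89  89 104 136 118 109  85  73  61  56  67  87 101  97  93  91
  101 110]
 [ 89  94  94  99 110 127 110  82  63  56  57  59  65  87 100  97  96  95
  101 115]
 [ 87  97  95  97  98 134 115  84  51  56  56  63  80  99 100  96  90  96
  108 128]
 [ 81  85  93  86  86 119 120  96  56  53  59  69  87  95  97  94  94 100
  118 141]
 [102 113 100  93  69  95 122 113 100  55  64  73  78  85  97  98 101 111
  127 145]
 [215 208 184 166 101 110 123 108  84  63  83  79  70  82  95 104 116 127
  153 162]
 [139 142 157 183 207 197 124 109  84  83  90  74  79  93 106 116 147 202
  248 229]
 [113 107 120 136 138 140 127 114  90  92  85  85  92 102 120 155 210 241
  182  84]
 [119 112  83  65  67  92 112 123  77  80  96  98 106 118 162 222 230 171
   88  94]
 [108 116 104  97  95  91  91  84  95 101 113 113 123 166 227 227 144  87
   94 151]
 [103 126 125 139 133 133 122 101 111 123 132 134 166 225 232 148  92  99
   92 114]
 [ 95 138 132 152 152 1
[... 268 characters left out ...]
7 247 214 118 111 103 107 109 104 101
  104  92]
 [ 88  84  73  72 105 127 156 226 233 172  81 149 211 124 101 105 106 106
  104  97]
 [ 85  82  87  78  75 122 206 229 146  84 122 227 255 189  97 108 106 105
  104 100]
 [ 69  74  79  79 128 209 229 145  92  95 163 252 249 217  99 109 105 106
  104 100]
 [ 51  50  60 129 208 230 144  96 103  99 165 245 129 111 100 105 106 105
  104 104]
 [ 43  49 113 216 231 146  96 100 108 102 109 125 111 105 107 108 107 104
  101 104]
 [ 46  63 151 229 152  96 101 106 108 106 103 104 106 106 107 106 107 105
  103 103]
 [ 41  40  67 110  97 103 105 105 107 107 107 104 107 109 107 106 108 104
   95 122]]
[234.5 309.1]
[234.9 311.1]
[237.7 315.2]
[243.6 317.5]
```

```bash

for i in 1 2 3; do python3 -m handwheel '[[[0,0.0015,0,-0.00105,0],[0,0.0015,0,-0.00105,0],[0,0,0,0,0],[0,0,0,0,0]]]' 100 >/dev/null; python3 d.py 0.4985 0.1761 0.12525; done
```

```text
t 14.3167 pos [0.4953 0.1768 0.1274] yawy -10.1 F [-0.62 -1.02 -0.21] op 0.0078 ff 98.9 tilt [0.0002 0.    ]
tool d [-0.0033 -0.0001  0.0022]
t 14.65 pos [0.4924 0.1773 0.1296] yawy -10.09 F [ 0.05 -0.13 -0.14] op 0.0077 ff 98.9 tilt [0.0003 0.    ]
tool d [-0.0063 -0.0002  0.0043]
t 14.9833 pos [0.4894 0.1779 0.1316] yawy -10.1 F [ 0.59  0.65 -0.29] op 0.0077 ff 98.9 tilt [0.0002 0.    ]
tool d [-0.0093 -0.0001  0.0064]
```

```bash

for i in 1 2; do python3 -m handwheel '[[[0,0.0015,0,-0.00105,0],[0,0.0015,0,-0.00105,0],[0,0,0,0,0],[0,0,0,0,0]]]' 100 >/dev/null; python3 d.py 0.4985 0.1761 0.12525; done
python3 - <<'E'
from h import *
im=viewer.read_camera('scene'); cv2.imwrite('pics/full7.png',im)
print(cv2.cvtColor(im,cv2.COLOR_BGR2GRAY)[308:326,236:256])
e=get_state()['eef_pos']; Rz=R.from_euler('z',np.radians(-10.1)).as_matrix()
for q in ((11,-66),(11,-74),(4,-82),(-15.7,-68.2)): print(np.round(proj('scene',e+Rz@[q[0]/1e3,0,q[1]/1e3+.0101]),1))
E
```

```text
t 15.3167 pos [0.4865 0.1784 0.1337] yawy -10.1 F [ 0.45  0.67 -0.94] op 0.0075 ff 98.9 tilt [0.0003 0.    ]
tool d [-0.0122 -0.0001  0.0085]
t 15.65 pos [0.4835 0.1789 0.1359] yawy -10.1 F [ 0.12 -0.57 -1.1 ] op 0.0076 ff 98.9 tilt [0.0003 0.    ]
tool d [-0.0152 -0.0001  0.0106]
[[ 77  68 103 137 104  90  73  92 108 118 104  88 102 117 149 204 246 229
   71  55]
 [ 73  86 153 191 209 208 183 172 128 119 108 106 118 151 211 241 181  83
   61  48]
 [ 75  73 105 138 135 144 164 182 167 116 111 117 162 226 233 173  86  99
   85  71]
 [ 86  91 108 114  97 103 116 133 136 115 107 152 226 227 144  87  95 150
  217 180]
 [112 126 129 124 117 124  96  93 118 122 145 207 233 147  90  99  97 116
  232 255]
 [105 131 146 125 113 108  94 101 110 152 218 236 151  94 104 104 102 113
  223 255]
 [ 90  99 110 129 124 126  72  75 130 209 232 150  94 105 104 104 100  88
  201 255]
 [ 79  80  83 106 142 140 137 150 235 224 115  96 105 107 105 102 102  91
  170 243]
 [ 90  80  80  94 145 194 245 246 219 119 116 108 105 108 104 108 101  96
  166 253]
 [ 82  85  74  72 100 178 236 177  85 134 185 113 101 106 107 103 103  97
  134 237]
 [ 84  84  82 105 130 154 151  92 104 127 150 136 134 128  97 103 106  97
  108 213]
 [ 84  79 132 188 142 118  97 103 123 161 175 200 227 221 104 101 107 101
   99 120]
 [ 57 127 213 229 108 100 105 106 127 166 125 142 186 196 107 104 104 104
  105 117]
 [114 213 234 150  97 104 107 103 115 132 118  91 109  98  83 104 103 101
  114 165]
 [152 231 150  92 102 106 106 109 104 104 107 104 105 108 109 107  99 100
  135 173]
 [ 62 104  98 104 106 106 108 109 109 102 107 106 108 109 106 104  99 124
  174 144]
 [173 124 101 106 108 104 105 107 108 108 106 108 106 108 109  99 103 132
  142 121]
 [255 164  97 105 105 104 105 107 107 106 103 106 106 112 114 100 132 142
  127 228]]
[239.  310.8]
[239.4 312.8]
[242.2 316.9]
[248.3 319.3]
```

```bash

for i in 1 2; do python3 -m handwheel '[[[0,0.0018,0,-0.00125,0],[0,0.0017,0,-0.0012,0],[0,0,0,0,0],[0,0,0,0,0]]]' 100 >/dev/null; python3 d.py 0.4766 0.1800 0.1408; done
```

```text
t 16.0333 pos [0.4801 0.1795 0.1383] yawy -10.09 F [1.28 0.56 0.1 ] op 0.0075 ff 98.9 tilt [0.0003 0.    ]
tool d [ 0.0035 -0.0001 -0.0025]
t 16.3667 pos [0.4766 0.1801 0.1408] yawy -10.1 F [-0.12  0.44 -0.58] op 0.0076 ff 98.9 tilt [0.0003 0.    ]
tool d [-0.     -0.0001 -0.    ]
```

```bash

for i in 1 2 3; do python3 -m handwheel '[[[0,0,0,-0.001,0],[0,0,0,-0.001,0],[0,0,0,-0.001,0],[0,0,0,-0.001,0],[0,0,0,0,0]]]' 100 >/dev/null; python3 d.py; done
```

```text
t 16.7833 pos [0.4767 0.1801 0.1448] yawy -10.1 F [-0.99 -0.66 -1.76] op 0.008 ff 98.9 tilt [ 0.0001 -0.    ]
t 17.2 pos [0.4766 0.1801 0.1487] yawy -10.1 F [ 0.23 -0.08 -1.48] op 0.0076 ff 98.8 tilt [0. 0.]
t 17.6167 pos [0.4768 0.1801 0.1529] yawy -10.1 F [-0.74 -0.56 -0.62] op 0.0078 ff 98.8 tilt [0.0005 0.0001]
```

```bash

for i in 1 2 3; do python3 -m handwheel '[[[0,0,0,-0.002,0],[0,0,0,-0.002,0],[0,0,0,-0.002,0],[0,0,0,-0.002,0],[0,0,0,-0.002,0],[0,0,0,-0.002,0],[0,0,0,0,0]]]' 100 >/dev/null; python3 d.py; done
python3 - <<'E'
from h import *
im=viewer.read_camera('scene'); cv2.imwrite('pics/full8.png',im)
e=get_state()['eef_pos']; print(proj('scene',e))
for k in ('tag_clamp','tag','hook_low'): print(k,pp('scene',k,3))
Rz=R.from_euler('z',np.radians(-10.1)).as_matrix(); low=e+Rz@[.004,0,-.0719]; print(low,'exp clamp',proj('scene',low-[0,0,.0415-.002]),'rest clamp',proj('scene',[.4776,.182,.036]))
E
```

```text
t 18.2 pos [0.477  0.1802 0.1653] yawy -10.1 F [ 0.26  0.61 -1.98] op 0.0073 ff 98.8 tilt [0.0011 0.0002]
t 18.7833 pos [0.477  0.1801 0.1772] yawy -10.1 F [-0.07 -0.45 -2.11] op 0.0077 ff 98.8 tilt [0.001  0.0001]
t 19.3667 pos [0.4769 0.1801 0.1892] yawy -10.1 F [-0.11 -0.31 -1.85] op 0.0074 ff 98.8 tilt [0.001  0.0002]
[239.4231505  284.78828183]
tag_clamp [(0.7, array([258.2, 376.4])), (0.58, array([246. , 317.1])), (0.51, array([197.9, 321.5]))]
tag [(0.97, array([260.1, 383.7])), (0.95, array([247.3, 325.8])), (0.71, array([201.8, 333.1]))]
hook_low []
[0.48077509 0.17939905 0.11709504] exp clamp [243.80822917 315.47474433] rest clamp [246.21889552 327.51301095]
```

```bash

python3 -m handwheel '[[[0,0,0,-0.003,0],[0,0,0,-0.006,0],[0,0,0,-0.01,0],[0,0,0,-0.014,0],[0,0,0,-0.014,0],[0,0,0,-0.014,0],[0,0,0,-0.014,0],[0,0,0,-0.014,0],[0,0,0,-0.01,0],[0,0,0,-0.006,0],[0,0,0,-0.003,0],[0,0,0,0,0]]]' 100 >/dev/null; python3 d.py 0.565 -0.289 0.27
python3 -m handwheel '[[[0,0,0,0,-1],[0,0,0,0,-2],[0,0,0,0,-2],[0,0,0,0,-2],[0,0,0,0,-2.4],[0,0,0,0,-2],[0,0,0,0,-2],[0,0,0,0,-2],[0,0,0,0,-1],[0,0,0,0,-1],[0,0,0,0,0]]]' 100 >/dev/null; python3 d.py 0.565 -0.289 0.27
```

```text
t 20.5667 pos [0.4769 0.1801 0.2974] yawy -10.1 F [-0.38 -0.09 -1.11] op 0.0076 ff 98.8 tilt [0.0012 0.0002]
tool d [-0.169  -0.4464  0.0274]
t 21.4833 pos [0.4764 0.18   0.2959] yawy 7.33 F [ 0.08 -0.74 -2.18] op 0.0073 ff 98.8 tilt [-0.0012 -0.0002]
tool d [-0.0281 -0.4765  0.0259]
```

```bash

python3 -m handwheel '[[[0,-0.0008,-0.004,0,0],[0,-0.0008,-0.008,0,0],[0,-0.0008,-0.011,0,0],[0,-0.0008,-0.014,0,0],[0,-0.0008,-0.014,0,0],[0,-0.0008,-0.014,0,0],[0,-0.0008,-0.014,0,0],[0,-0.0008,-0.014,0,0],[0,-0.0008,-0.014,0,0],[0,-0.0008,-0.014,0,0],[0,-0.0008,-0.014,0,0],[0,-0.0008,-0.014,0,0]]]' >/dev/null; python3 d.py
python3 -m handwheel '[[[0,-0.0008,-0.014,0,0],[0,-0.0008,-0.014,0,0],[0,-0.0008,-0.014,0,0],[0,-0.0008,-0.014,0,0],[0,-0.0008,-0.014,0,0],[0,-0.0008,-0.014,0,0],[0,-0.0008,-0.014,0,0],[0,-0.0008,-0.014,0,0],[0,-0.0008,-0.014,0,0],[0,-0.0008,-0.014,0,0],[0,-0.0008,-0.014,0,0],[0,-0.0008,-0.014,0,0]]]' >/dev/null; python3 d.py
python3 -m handwheel '[[[0,-0.0008,-0.014,0,0],[0,-0.0008,-0.014,0,0],[0,-0.0008,-0.014,0,0],[0,-0.0008,-0.014,0,0],[0,-0.0008,-0.014,0,0],[0,-0.0008,-0.014,0,0],[0,-0.0008,-0.014,0,0],[0,-0.0008,-0.014,0,0],[0,-0.0008,-0.012,0,0],[0,-0.0008,-0.01,0,0],[0,0,-0.008,0,0],[0,0,-0.006,0,0]]]' >/dev/null; python3 d.py 
python3 -m handwheel '[[[0,0,-0.004,0,0],[0,0,-0.002,0,0],[0,0,0,0,0],[0,0,0,0,0],[0,0,0,0,0],[0,0,0,0,0],[0,0,0,0,0],[0,0,0,0,0]]]' >/dev/null; python3 d.py 0.5698 -0.2883 0.2263
```

```text
t 22.4833 pos [0.5051 0.0317 0.2967] yawy 7.24 F [ 0.88 -0.45 -2.29] op 0.0074 ff 98.7 tilt [ 0.0001 -0.0005]
t 23.4833 pos [ 0.5362 -0.1333  0.2966] yawy 7.3 F [-0.18  0.14 -2.06] op 0.0073 ff 98.7 tilt [-0. -0.]
t 24.4833 pos [ 0.5628 -0.2786  0.2965] yawy 7.28 F [-0.2   0.01 -1.83] op 0.0076 ff 98.7 tilt [-0.0002  0.0001]
t 25.15 pos [ 0.5635 -0.2834  0.2967] yawy 7.32 F [ 0.03  0.03 -1.31] op 0.0077 ff 98.7 tilt [ 0.0001 -0.    ]
tool d [-0.0057 -0.0057  0.0704]
```

```bash

python3 -m handwheel '[[[0,-0.005,-0.0055,0.004,0],[0,0,0,0.008,0],[0,0,0,0.01,0],[0,0,0,0.012,0],[0,0,0,0.012,0],[0,0,0,0.01,0],[0,0,0,0.008,0],[0,0,0,0.005,0],[0,0,0,0.003,0],[0,0,0,0,0],[0,0,0,0,0]]]' >/dev/null; python3 d.py 0.5706 -0.2883 0.2246
python3 -m handwheel '[[[0,0,0,0,0],[0,0,0,0,0],[0,0,0,0,0]]]' >/dev/null; python3 d.py 0.6063 -0.2836 0.2246
```

```text
t 26.0667 pos [ 0.5693 -0.2886  0.225 ] yawy 7.3 F [ 0.4   0.11 -1.95] op 0.0076 ff 98.8 tilt [ 0.0006 -0.0004]
tool d [-0.0013  0.0001  0.0004]
t 26.3167 pos [ 0.5694 -0.2887  0.2254] yawy 7.3 F [ 0.38 -0.44 -1.13] op 0.0075 ff 98.8 tilt [ 0.0011 -0.0008]
tool d [-0.0373  0.0003  0.0008]
```

```bash

python3 -m handwheel '[[[0,-0.003,0,0.0008,0],[0,-0.005,0,0,0],[0,-0.006,0,0,0],[0,-0.006,0,0,0],[0,-0.006,0,0,0],[0,-0.005,0,0,0],[0,-0.004,0,0,0],[0,-0.002,0,0,0],[0,0,0,0,0],[0,0,0,0,0],[0,0,0,0,0]]]' >/dev/null; python3 d.py 0.6063 -0.2836 0.1970
python3 - <<'E'
from h import *
im=viewer.read_camera('scene'); cv2.imwrite('pics/c9.png',cv2.convertScaleAbs(cv2.resize(im[85:205,250:400],(750,600),interpolation=cv2.INTER_CUBIC),alpha=1.4))
E
```

```text
t 27.2333 pos [ 0.6056 -0.2838  0.2238] yawy 7.3 F [-0.92 -0.61 -1.78] op 0.008 ff 98.8 tilt [-0.0003 -0.    ]
tool d [-0.0007  0.0001  0.0268]
```

View pics/c9.png

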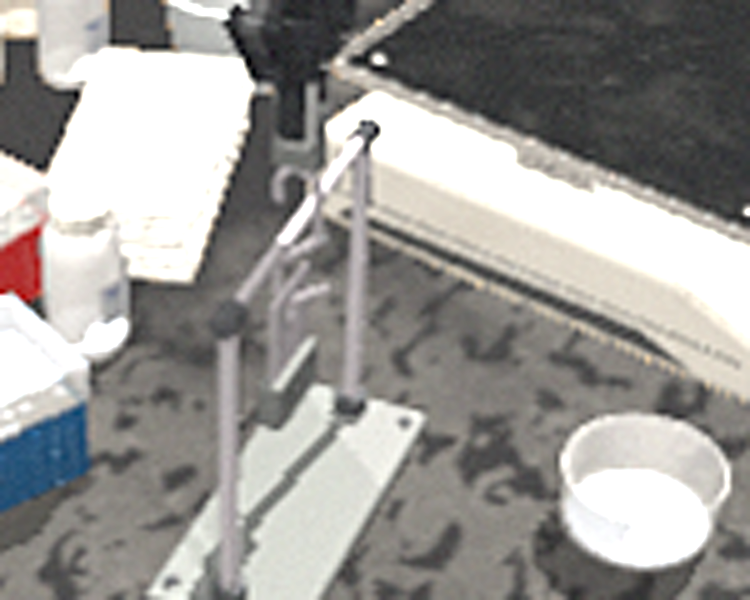

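The picture shows the tag hanging on the prong (290,370) and the bar (310,200) passing under the upper bend. Lowering.

```bash

python3 -m handwheel '[[[0,-0.0007,0,0.002,0],[0,0,0,0.003,0],[0,0,0,0.003,0],[0,0,0,0.003,0],[0,0,0,0.003,0],[0,0,0,0.003,0],[0,0,0,0.003,0],[0,0,0,0.002,0],[0,0,0,0.0015,0],[0,0,0,0.001,0],[0,0,0,0,0],[0,0,0,0,0]]]' >/dev/null; python3 d.py 0.6063 -0.2836 0.1964
for i in 1 2; do python3 -m handwheel '[[[0,0,0,0.0005,0],[0,0,0,0.0005,0],[0,0,0,0,0],[0,0,0,0,0]]]' >/dev/null; python3 d.py 0.6063 -0.2836 0.1964; done
```

```text
t 28.2833 pos [ 0.6065 -0.2837  0.1994] yawy 7.3 F [-0.12  0.25 -1.71] op 0.0075 ff 98.8 tilt [ 0.0001 -0.0001]
tool d [0.0002 0.0001 0.003 ]
t 28.6167 pos [ 0.6065 -0.2837  0.1983] yawy 7.3 F [ 0.22 -1.07 -2.28] op 0.0077 ff 98.8 tilt [ 0.     -0.0001]
tool d [0.0002 0.0001 0.0019]
t 28.95 pos [ 0.6064 -0.2837  0.1972] yawy 7.3 F [ 0.01 -0.69 -2.42] op 0.0076 ff 98.8 tilt [-0.0001  0.0001]
tool d [0.0001 0.0001 0.0008]
```

```bash

python3 -m handwheel '[[[0,0,0,0.0004,0],[0,0,0,0.0004,0],[0,0,0,0,0],[0,0,0,0,0]]]' >/dev/null; python3 d.py
python3 -m handwheel '[[[0,0,0,0.0004,0],[0,0,0,0,0],[0,0,0,0,0]]]' >/dev/null; python3 d.py
```

```text
t 29.2833 pos [ 0.6066 -0.2837  0.1966] yawy 7.3 F [ 0.19 -1.08 -1.24] op 0.0076 ff 98.8 tilt [ 0.0002 -0.0001]
t 29.5333 pos [ 0.6066 -0.2837  0.1965] yawy 7.3 F [-0.03  0.39  0.03] op 0.0079 ff 98.8 tilt [ 0.0003 -0.0002]
```

```bash

python3 -m handwheel '[[[0.008,0,0,0.0003,0],[0.011,0,0,0,0],[0.014,0,0,0,0],[0.02,0,0,0,0],[0.03,0,0,0,0],[0.04,0,0,0,0],[0.04,0,0,0,0],[0.04,0,0,0,0]]]' 20 >/dev/null; python3 d.py
python3 -m handwheel '[[[0.04,0,0,-0.005,0],[0.04,0,0,-0.01,0],[0.04,0,0,-0.015,0],[0.04,0,0,-0.02,0],[0.04,0,0,-0.02,0],[0.04,0,0,-0.02,0],[0.04,0,0,0,0],[0.04,0,0,0,0],[0.04,0,0,0,0],[0.04,0,0,0,0],[0.04,0,0,0,0],[0.04,0,0,0,0]]]' >/dev/null; python3 d.py
python3 - <<'E'
from h import *
g=[]
for i in range(3):
    im=viewer.read_camera('scene'); g.append(cv2.cvtColor(im,cv2.COLOR_BGR2GRAY)[110:190,290:330].astype(float)); print({k:pp('scene',k,1) for k in('hook','tag_clamp','hook_low')})
cv2.imwrite('pics/f.png',im)
print(abs(g[2]-g[0]).max(),proj('scene',[.6065,-.2837,.2065]),proj('scene',[.6105,-.2837,.087]))
E
```

```text
t 30.2 pos [ 0.6065 -0.2837  0.1958] yawy 7.3 F [-0.89  0.37 -0.38] op 0.0399 ff 0.0 tilt [-0. -0.]
t 31.2 pos [ 0.606  -0.2834  0.2841] yawy 7.3 F [0.24 0.17 0.16] op 0.04 ff 0.0 tilt [-0.0023  0.0015]
{'hook': [(0.73, array([309.7, 129.1]))], 'tag_clamp': [(0.91, array([259.8, 374.8]))], 'hook_low': [(0.68, array([308.2, 149. ]))]}
{'hook': [(0.74, array([304.7, 128.2]))], 'tag_clamp': [(0.79, array([200.6, 321.7]))], 'hook_low': [(0.54, array([310.3, 150.2]))]}
{'hook': [(0.76, array([308.5, 130.4]))], 'tag_clamp': [(0.9, array([261.9, 376. ]))], 'hook_low': [(0.74, array([309.3, 149.8]))]}
73.0 [308.75989722 127.31090027] [306.61440649 163.61436953]
```

```bash
W='[[[0.04,0,0,0,0],[0.04,0,0,0,0],[0.04,0,0,0,0],[0.04,0,0,0,0],[0.04,0,0,0,0],[0.04,0,0,0,0],[0.04,0,0,0,0],[0.04,0,0,0,0],[0.04,0,0,0,0],[0.04,0,0,0,0],[0.04,0,0,0,0],[0.04,0,0,0,0]]]'
cat > w.py <<'E'
from h import *
g=[cv2.cvtColor(viewer.read_camera('scene'),cv2.COLOR_BGR2GRAY).astype(float)[118:185,290:330] for i in range(7)]
D=np.ptp(np.array(g),axis=0); print(get_state()['time'],[round(abs(x-g[0]).max()) for x in g],(D>25).sum(), np.argwhere(D>25)[:8].tolist())
E
python3 w.py
python3 -m handwheel '[[[0.04,0,0,-0.01,0],[0.04,0,0,-0.01,0],[0.04,0,0,-0.01,0],[0.04,0,0,0,0],[0.04,0,0,0,0],[0.04,0,0,0,0],[0.04,0,0,0,0],[0.04,0,0,0,0],[0.04,0,0,0,0],[0.04,0,0,0,0],[0.04,0,0,0,0],[0.04,0,0,0,0]]]' >/dev/null
for i in 1 2 3 4 5; do python3 -m handwheel '[[[0.04,0,0,0,0],[0.04,0,0,0,0],[0.04,0,0,0,0],[0.04,0,0,0,0],[0.04,0,0,0,0],[0.04,0,0,0,0],[0.04,0,0,0,0],[0.04,0,0,0,0],[0.04,0,0,0,0],[0.04,0,0,0,0],[0.04,0,0,0,0],[0.04,0,0,0,0]]]' >/dev/null; done; python3 w.py
```

```text
32.15 [0, 9, 10, 9, 8, 10, 9] 0 []
38.5 [0, 8, 8, 9, 9, 10, 8] 0 []
```

```bash
python3 - <<'E'
from h import *
for n in('scene','top'):
    viewer.read_camera(n)
    print(n,[(round(r['confidence'],2),np.round(np.array(r['extent'])*[560,420,560,420],0).tolist()) for r in viewer.look_for(n,'tag')])
print([np.round(proj('scene',[.606,-.284+y,z])) for y in(-.025,.025) for z in(.057,.136)])
E
```

```text
scene [(0.67, [248.0, 363.0, 28.0, 28.0]), (0.54, [306.0, 148.0, 10.0, 30.0]), (0.5, [192.0, 309.0, 15.0, 30.0])]
top [(0.72, [158.0, 190.0, 14.0, 13.0]), (0.65, [148.0, 249.0, 13.0, 17.0])]
[array([312., 168.]), array([313., 145.]), array([303., 178.]), array([304., 155.])]
```

The tag is found at rows 148–178 and columns 306–316. The expected hanging position is rows 145–178, so it hangs where it should, and it is still.

```bash
python3 -c "
from plant import sign_off
print(sign_off())"
```

```text
the job is handed in; nothing more can be done
None
```

I handed the job in at about 39 s of the 72 s: the S-hook is back on the rail with the square-topped tag hanging from it, still and released, but `sign_off` returned no verdict and this last check was by the scene camera and trained networks only.

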